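# Let the air into a vacuum canister

### The job

The steel vacuum canister is shut by its vacuum and has to be vented. Unscrew the small knurled lock nut of the valve on its lid, counter-clockwise from above and with a light grip, as far up as it will go; then press the freed valve pin gently straight down to the end of its travel, hold it down for two seconds and let it spring back up. Leave the salt shaker and the small cup beside the canister where they stand. Leave the salt shaker and the small cup beside the canister where they stand. Leave the salt shaker and the small cup beside the canister where they stand.

Things in the scene. Friction and masses are not known exactly. Their poses are not given: they have to be found in the camera images.
- canister: steel drum, 150 mm across, with a flat grey metal lid (158 across, top 110 mm up), fixed to the worktop. Origin: centre of its underside; z up. The valve stands on the lid 35 mm from the axis along own +x. On the opposite side (own -x) lies a black rubber dome, 9 mm high, which does nothing. Low clamps on both flanks (own +y, -y), no higher than the lid
- nut_mid (a point): centre of the knurled brass lock nut, round, 18 mm across, 12 high, on the valve pin. Screwed down it sits on the brass stem (13 mm across, top 134 mm above the canister's origin), this point at 140 mm; it rises 1.11 mm per rad of unscrewing. But for the stem, nothing within 60 mm of it is higher than 119 mm above the canister's origin
- lock_nut (a joint): turn of the nut in rad: 0 = screwed down, grows counter-clockwise seen from above, 4.2 = unscrewed to its end stop (it cannot come off). It takes 0.05 to 0.08 Nm to turn; stays where it is left. A grip of 10 N a finger turns it; all forces on it added up must stay below 60 N
- pin_tip (a point): nominal top centre of the steel valve pin, 8 mm across, standing up through the nut; 160 mm above the canister's origin while up. The pin's length is set differently each time and not measured: its real top lies up to 3 mm above or below this point (on the same axis) and must be found by touch. The pin moves straight down (world -z); the nut goes with it
- valve_pin (a joint): how far the pin is pressed, m: 0 = up, 0.0042 = hard end of travel. It goes down only as far as the nut has been unscrewed (1.11 mm per rad), then the nut blocks it. Its spring pushes back with 3 N at first, 9.3 N at the end, and returns it. The air passes from 0.0036 on. More than 20 N on the pin bends it
- salt: salt shaker, clear with grey metal top, 44 mm across and 90 high, stands near the canister; origin centre of its underside
- small_cup: small rose cup without handle, 58 mm across and 70 high, stands near the canister; origin centre of its underside
Things that resemble listed ones, but are neither listed nor needed, are in the scene too. Leave any blue look-alike of the canister alone.

How it is judged:
On the way, in this order (a step that is already met when the one before it is completed fails the run):
1. the lock nut is unscrewed to its end stop (value of joint lock_nut above 3.8 rad), for 0.2 s.
2. the valve pin is pressed down and held there (value of joint valve_pin above 0.0036 m and value of joint lock_nut above 3.6 rad), for 1.5 s.
At the end, for the whole second after the job is handed in: The lock nut is still unscrewed (more than 3.6 of its 4.2 rad) and the valve pin has sprung back up (less than 0.8 mm down), after having been held at least 3.6 mm down for 1.5 s with the nut unscrewed (value of joint lock_nut above 3.6 rad and value of joint valve_pin below 0.0008 m); the robot touches nothing.
It fails at once if the pin is pressed or pushed with more than 20 N (contact force between anything else and pin_end above 20 N).
It fails at once if the nut is handled with more than 60 N in all (contact force between anything else and lock_nut above 60 N).
It fails at once if the salt shaker or the small cup is moved by more than 20 mm (distance of any of salt, small_cup from where it was at the start of the episode above 0.02 m).
It also fails if it takes over 72 s, if anything falls off the work surface, if the arm or the gripper's body presses on something with over 40 N, if the wrist force passes 120 N, or if a joint passes its speed limit or range.

### The arm

A 6-joint arm with a two-finger parallel gripper is mounted at the origin on the work surface; the furniture and walls round the work are solid. World frame = base frame: x ahead of the robot, y to its left, z up, the work surface at z = 0. Lengths are in m, angles in rad, forces in N, time in s.
With the tool pointing down it reaches from about 0.375 to 0.9 m from the base axis. Payload 3.1 kg.
Tool frame: the origin (TCP) lies on the mounting face of the last link; the fingertips stand 182 mm ahead of it and the grasp point (between the pads) lies 164 mm ahead of it; z points along the fingers, y is the direction in which the jaws open and shut (so a half turn about z gives the same grasp; the last joint's range is limited). The gripper opens to 87 mm and grips with 3 to 60 N. Pads are 19 mm wide; open, the fingers measure 117 mm over their backs; the gripper's body (75 mm by 190 mm) begins 51 mm behind the grasp point.
Start: joints at [-0.178, 0.527, 1.433, -0, 1.181, -0.178], TCP at [0.625, 0, 0.405] pointing down, gripper open.
Joint ranges: [-3.08, 3.08], [-0.75, 2.2], [0.22, 2.44], [-1.43, 4.57], [0, 2.65], [-2.85, 2.85]. Speed limits (rad/s): [2.79, 2.79, 3.14, 3.14, 3.14, 3.14].

### API

Orientations are given as a unit quaternion [x, y, z, w].
In Python, from rig import robot, camera, camera_model gives the robot as it stands.
- The arm moves only by the tool drive_tool, never from a script. Its argument "plan" is a list that holds one entry, the list of rows, each a list of 6 numbers: the shift along the world's x, y, z in units of 2.5 cm (1.0 is 2.5 cm), then the turn, a rotation vector about the world's x, y, z in units of 6 degrees (1.0 is 6 degrees). A call has 1 to 8 rows; each row shifts and turns the commanded pose from where the row before left it; what a row does not reach is not made up. A row lasts 1/8 s, in which the tool goes at most 62.5 mm and 10.7 degrees, less where a joint would pass 70% of its speed; a pose out of reach is approached as far as the arm can. A call with a number of a shift or a turn outside -1 to 1 is refused whole. A call with a gripper value outside its range is refused whole. "grip" is the closure, from 0 (fully open) to 1 (shut), set as the call begins (left out, the last holds). The fingers move at their own pace and stop on an object; "force" is the grip in N (left out, the last holds). Time passes only in rows, so rows that do not move let the fingers close. It gives the time, the measured TCP pose, the force and the opening at its end, in the units of the state.
- robot.get_obs(): the state, without advancing time (a new reading comes with each control period).
- camera(name): name is "scene" or "side" or "wrist"; returns the picture (480x640x3 uint8, red, green, blue); there is no depth.
- camera_model(name): a dict with "K" (3x3 intrinsics, pixels), "world_to_cam" (4x4, takes a point from world to camera coordinates); the wrist camera has in their place "tool_from_camera" (4x4, takes a point from camera to tool coordinates, whose origin is the TCP and whose axes are the flange's). Camera axes: x right, y up, looking along -z (the intrinsics and any distortion apply to the point x, -y, -z); pixel columns grow to the right and rows downward; lengths in m; the calibration is good to about 2 mm. The wrist camera is an equidistant fisheye: a pixel r from the principal point sees the ray r / f radians off the axis. A picture is of the moment at which its call begins: read the wrist's pose just before it. camera_model takes no time and is no camera call.
- robot.hand_in(): hands the job in, once; it reports no verdict.
The state is a dict: "time": time; "q": joint angles; "joint_velocities": joint speeds; "joint_torque": joint torques, N m; "position": TCP position; "tool_rot": TCP orientation; "ft_force": force on the tool from outside, world axes, zero at the start; "moment": the same for the moment, N m; "grip_width": finger opening in m.
Only numpy, scipy, OpenCV 4.12 (cv2) and the standard library are available. Lean on these libraries where they do the work, as an engineer would, in place of code of your own. Each camera call takes 0.05 s, during which the arm holds its last target.

## Working session

There is one attempt and no reset: what is moved stays moved. The work goes in short steps, Python scripts to look and compute and a tool call to move; the robot and the scene stay as the last step left them, time stands still between calls to the robot, and variables do not carry over. Pictures are saved under pics/ and viewed, and the job is handed in when it is done.

Besides the shell and the picture viewer there is one more tool, called after "Emit:" as name([rows], argument=value, ...), one row to a line, values as JSON. drive_tool: Moves the arm, as the interface text tells. Shifts and turns lie within -1 to 1; 1 stands for 2.5 cm of shift or 6 degrees of turn. Its arguments: {"type":"object","properties":{"plan":{"type":"array","items":{"type":"array","items":{"type":"array","items":{"type":"number","minimum":-1,"maximum":1}}}},"grip":{"type":"number"},"force":{"type":"number"}},"required":["plan"]}

```bash
mkdir -p pics; ls; python3 - <<'E'
from rig import robot,camera,camera_model
import cv2
o=robot.get_obs();print(o)
for n in ["scene","side","wrist"]:
    cv2.imwrite(f"pics/{n}0.png",camera(n)[:,:,::-1]); print(n,camera_model(n))
E
```

```text
pics
{'time': 0.0, 'q': array([-1.78481322e-01,  5.28460469e-01,  1.43390896e+00, -2.59096768e-05,
        1.18143448e+00, -1.78522126e-01]), 'joint_velocities': array([-5.51522853e-05, -3.02400344e-04,  6.89140625e-04, -7.51280086e-04,
       -3.25106568e-04, -9.60455112e-04]), 'joint_torque': array([-5.45745443e-04, -4.40045428e+01, -1.76593530e+01,  6.32597599e-02,
        5.83207863e-02, -1.53719384e-04]), 'position': array([6.24647280e-01, 1.01766239e-04, 4.03772604e-01]), 'tool_rot': array([ 7.07088436e-01,  7.07124262e-01, -6.40403631e-04, -9.01355544e-04]), 'ft_force': array([-0.23945751, -0.21265356,  0.18805741]), 'moment': array([-0.01067888, -0.0124184 , -0.04537897]), 'grip_width': 0.08671987670791402}
scene {'K': array([[442.17387189,   0.        , 321.90455181],
       [  0.        , 442.17387189, 240.61506135],
       [  0.        ,   0.        ,   1.        ]]), 'world_to_cam': array([[ 0.83303683, -0.5530878 , -0.01198056, -0.33114894],
       [ 0.40626134,  0.59690692,  0.69184814, -0.30710617],
       [-0.37550149, -0.58120222,  0.72194364, -0.72364301],
       [ 
[... 310 characters left out ...]
680655, -0.6960573 ,  0.71795397, -0.06395463],
       [-0.00359095,  0.71794896,  0.69608649, -0.98166793],
       [ 0.        ,  0.        ,  0.        ,  1.        ]])}
wrist {'K': array([[371.64829954,   0.        , 319.20761591],
       [  0.        , 371.64829954, 241.10091307],
       [  0.        ,   0.        ,   1.        ]]), 'tool_from_camera': array([[-5.95051943e-05,  9.53800040e-01,  3.00442140e-01,
         8.35144392e-02],
       [ 9.99999949e-01,  1.50569285e-04, -2.79946746e-04,
         1.93090614e-04],
       [-3.12250576e-04,  3.00442108e-01, -9.53800001e-01,
         2.10543554e-02],
       [ 0.00000000e+00,  0.00000000e+00,  0.00000000e+00,
         1.00000000e+00]])}
```

View pics/scene0.png

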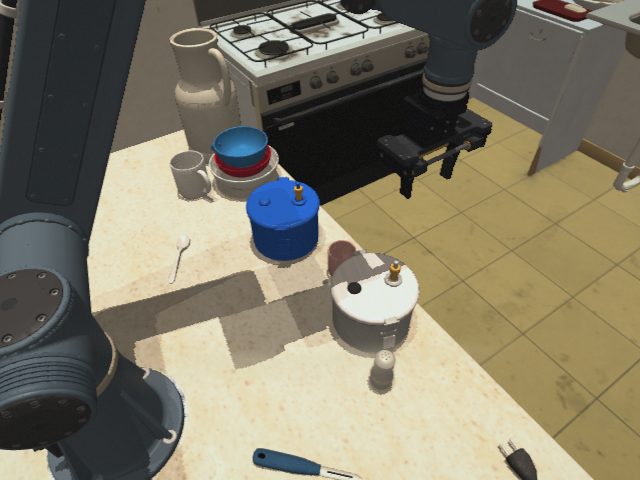

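View pics/side0.png

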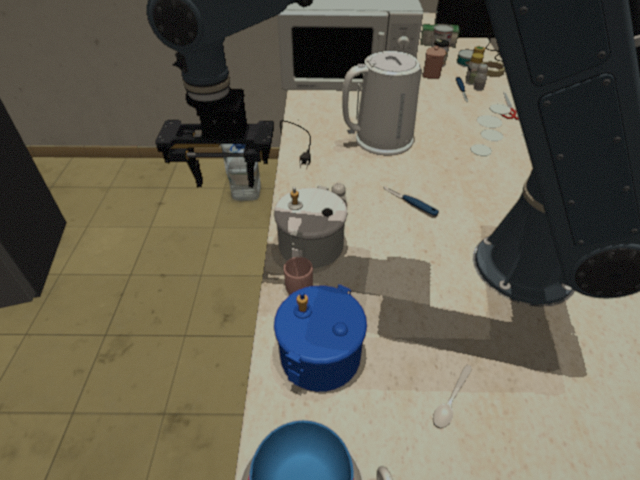

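View pics/wrist0.png

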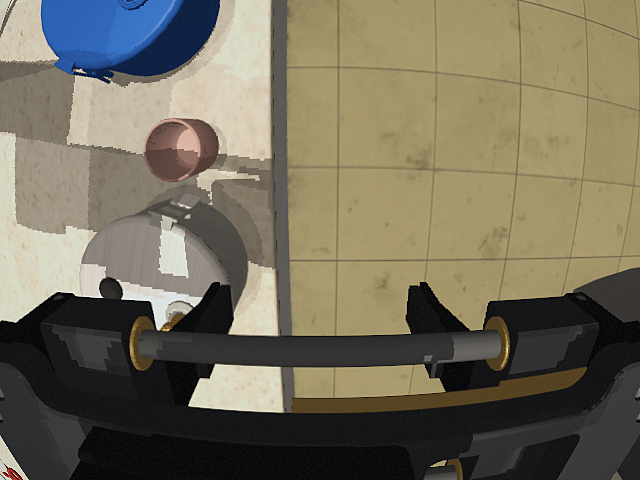

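The silver canister's valve is at scene ≈(395,268) and side ≈(294,195). The blue look-alike stands beyond it in the scene view. I'll zoom in and triangulate.

```bash
cat > h.py <<'E'
import numpy as np,cv2
from rig import robot,camera,camera_model
def ray(n,u,v):
    m=camera_model(n);K=m["K"];T=m["world_to_cam"]
    d=np.array([(u-K[0,2])/K[0,0],-(v-K[1,2])/K[1,1],-1.0])
    R=T[:3,:3];return -R.T@T[:3,3],(R.T@d)/np.linalg.norm(d)
def tri(rs):
    A=0;b=0
    for c,d in rs:
        P=np.eye(3)-np.outer(d,d);A=A+P;b=b+P@c
    x=np.linalg.solve(A,b);return x,[np.linalg.norm((np.eye(3)-np.outer(d,d))@(x-c)) for c,d in rs]
def plane(r,z):
    c,d=r;return c+d*(z-c[2])/d[2]
def proj(n,p):
    m=camera_model(n);q=m["world_to_cam"][:3,:3]@p+m["world_to_cam"][:3,3]
    return m["K"][0,0]*q[0]/-q[2]+m["K"][0,2], m["K"][1,1]*-q[1]/-q[2]+m["K"][1,2]
E
python3 - <<'E'
import cv2,numpy as np
for n,(x0,y0,x1,y1) in dict(scene=(320,230,430,330),side=(265,170,355,270)).items():
    im=cv2.imread(f"pics/{n}0.png");c=im[y0:y1,x0:x1]
    cv2.imwrite(f"pics/{n}0z.png",cv2.resize(c,None,fx=6,fy=6,interpolation=0))
    hsv=cv2.cvtColor(im,cv2.COLOR_BGR2HSV)
    m=cv2.inRange(hsv,(8,120,60),(32,255,255));
    m2=m*0;m2[y0:y1,x0:x1]=m[y0:y1,x0:x1]
    k,l,s,ce=cv2.connectedComponentsWithStats(m2)
    for i in range(1,k):
        if s[i][4]>5:print(n,s[i],ce[i])
    mg=cv2.inRange(im,(0,0,0),(45,45,45));m2=m*0;m2[y0:y1,x0:x1]=mg[y0:y1,x0:x1]
    k,l,s,ce=cv2.connectedComponentsWithStats(m2)
    for i in range(1,k):
        if s[i][4]>20:print("dark",n,s[i],ce[i])
E
```

```text
scene [390 264  11  16 113] [394.15044248 271.24778761]
dark scene [348 284  13  10  47] [353.53191489 289.87234043]
side [291 192   7  12  59] [294.28813559 196.91525424]
dark side [323 209   9   7  48] [326.95833333 212.0625    ]
```

View pics/scene0z.png

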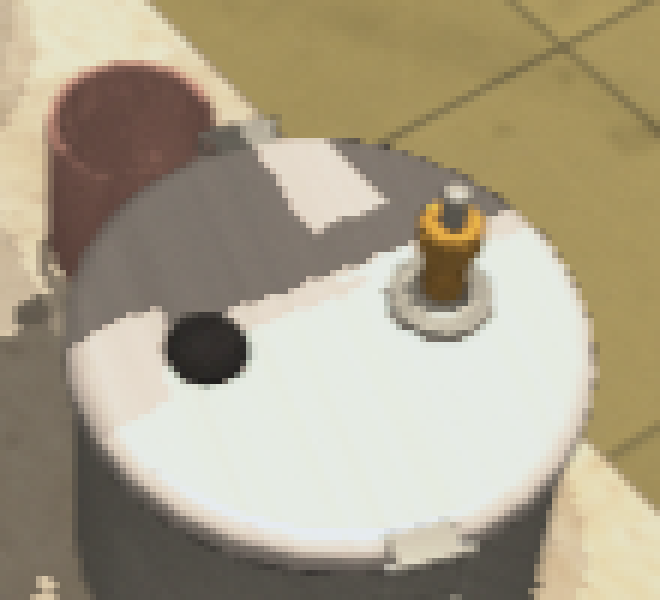

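View pics/side0z.png

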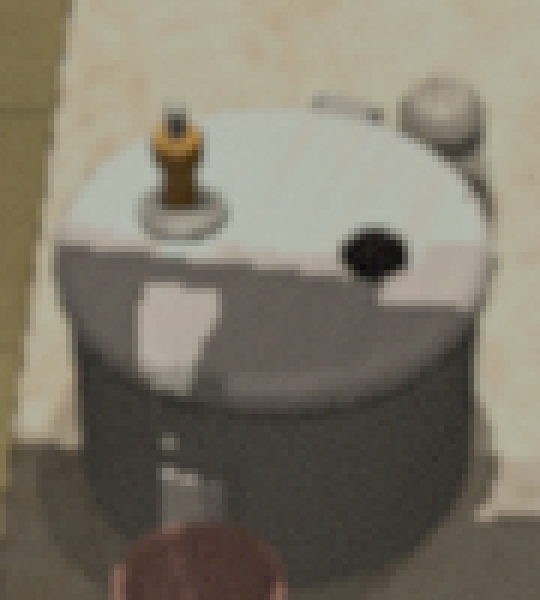

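The zoomed crops show the pin tip at scene ≈(396.3,261.5) and side ≈(294.3,188.3). The nut centre is at about scene (395.5,269) and side (294.7,194.5).

```bash
python3 - <<'E'
from h import *
for nm,a,b in [("pin",(396.3,261.5),(294.3,188.3)),("nut",(395.4,269),(294.6,194.7)),("dome",(354.3,288),(327.3,212))]:
    ra,rb=ray("scene",*a),ray("side",*b);p,e=tri([ra,rb]);print(nm,p.round(4),np.round(e,4))
    z={"pin":.16,"nut":.14,"dome":.117}[nm];print(plane(ra,z).round(4),plane(rb,z).round(4))
E
```

```text
pin [ 0.5039 -0.0715  0.1569] [0.0014 0.0014]
[ 0.5035 -0.0734  0.16  ] [ 0.5022 -0.0664  0.16  ]
nut [ 0.5037 -0.0728  0.1387] [0.0011 0.0011]
[ 0.5041 -0.0736  0.14  ] [ 0.5026 -0.0703  0.14  ]
dome [ 0.434  -0.0495  0.1109] [0.0006 0.0006]
[ 0.4316 -0.0532  0.117 ] [ 0.4336 -0.0421  0.117 ]
```

Heights agree with the spec (nut 0.139, pin 0.157), so the valve is at ≈(0.5035,-0.072). I'll move above it and start the clockwise pre-twist.

Emit:
drive_tool([
  [[-0.6,-0.36,0,0,0,-1],[-0.6,-0.36,0,0,0,-1],[-0.6,-0.36,0,0,0,-1],[-0.6,-0.36,0,0,0,-1],[-0.6,-0.36,0,0,0,-1],[-0.6,-0.36,0,0,0,-1],[-0.6,-0.36,-0.3,0,0,-1],[-0.6,-0.36,-0.2,0,0,-1]],
], grip=0.3, force=10)

```text
time: 1.15
position: [0.5043, -0.0722, 0.3919]
tool_rot: [0.934, 0.357, -0.0, -0.0]
ft_force: [-0.6, 0.4, 1.2]
grip_width: 0.061
```

Emit:
drive_tool([
  [[0,0,0,0,0,-1],[0,0,0,0,0,-1],[0,0,0,0,0,-1],[0,0,0,0,0,-1],[0,0,0,0,0,-1],[0,0,0,0,0,-1],[0,0,0,0,0,-1],[0,0,0,0,0,-1]],
])

```text
time: 2.15
position: [0.5048, -0.0719, 0.392]
tool_rot: [0.999, -0.054, -0.0, -0.0]
ft_force: [0.6, 0.6, 0.5]
grip_width: 0.061
```

```bash
python3 - <<'E'
from h import *
o=robot.get_obs();print(o)
cv2.imwrite("pics/w1.png",camera("wrist")[:,:,::-1])
E
```

```text
{'time': 2.15, 'q': array([-3.60905324e-01,  3.90962937e-01,  1.73176005e+00, -1.46747620e-05,
        1.01951787e+00,  1.31798647e+00]), 'joint_velocities': array([ 1.77705107e-04, -5.95100020e-04,  1.09591818e-03, -2.77931348e-03,
       -4.13604849e-04,  8.28594678e-01]), 'joint_torque': array([-1.58486357e-03, -3.52018297e+01, -1.52856302e+01,  4.62553545e-02,
       -6.10818970e-02, -5.51818851e-01]), 'position': array([ 0.50483973, -0.07190344,  0.39203149]), 'tool_rot': array([ 9.98539932e-01, -5.40175839e-02, -3.10850904e-04, -9.19427606e-05]), 'ft_force': array([0.60504913, 0.62099347, 0.46424517]), 'moment': array([ 0.10061953,  0.10951542, -0.04311409]), 'grip_width': 0.061004155802288636}
```

View pics/w1.png

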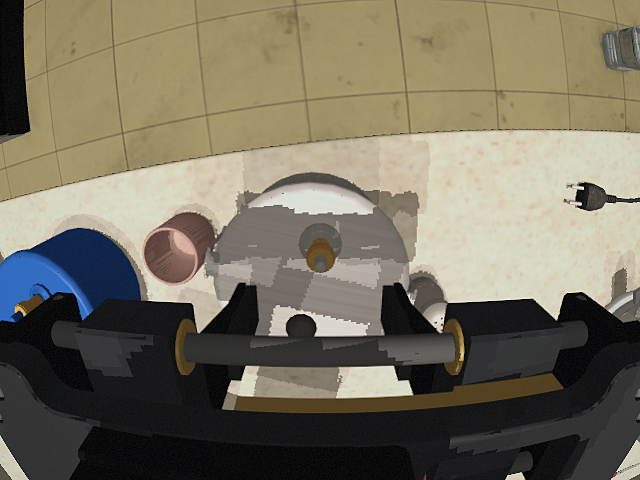

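The nut is centred between the fingers at about (320,255), with the pin tip near (321,262). Next I cast a fisheye ray for a precise offset.

```bash
cat >> h.py <<'E'
from scipy.spatial.transform import Rotation as Ro
def wray(o,u,v):
    m=camera_model("wrist");K=m["K"];T=m["tool_from_camera"]
    x,y=u-K[0,2],v-K[1,2];r=np.hypot(x,y);th=r/K[0,0]
    d=np.array([np.sin(th)*x/r,-np.sin(th)*y/r,-np.cos(th)]) if r>0 else np.array([0,0,-1.])
    R=Ro.from_quat(o["tool_rot"]).as_matrix()
    return o["position"]+R@T[:3,3],R@T[:3,:3]@d
E
python3 - <<'E'
from h import *
im=camera("wrist")[:,:,::-1];o=robot.get_obs();print(o["position"],Ro.from_quat(o["tool_rot"]).as_matrix().round(4))
cv2.imwrite("pics/w2.png",cv2.resize(im[215:285,280:360],None,fx=8,fy=8,interpolation=0))
E
```

```text
[ 0.50488337 -0.071943    0.39206877] [[ 9.945e-01 -1.044e-01 -5.000e-04]
 [-1.044e-01 -9.945e-01  2.000e-04]
 [-5.000e-04 -1.000e-04 -1.000e+00]]
```

View pics/w2.png

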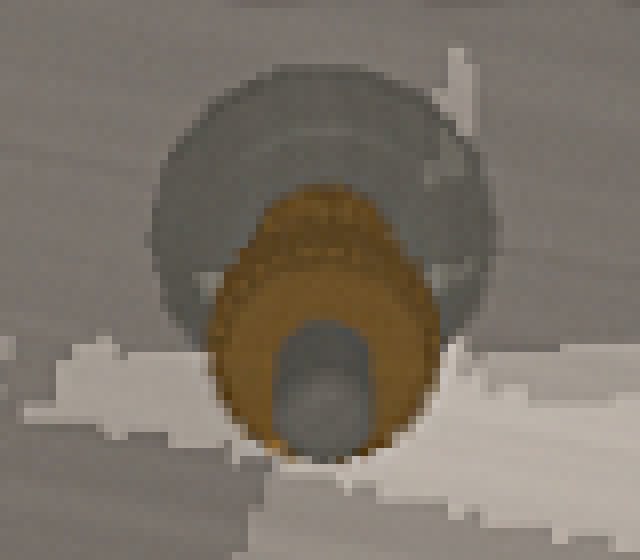

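```bash
python3 - <<'E'
from h import *
o=robot.get_obs();R=Ro.from_quat(o["tool_rot"]).as_matrix()
for nm,u,v,z in [("nuttop",320.0,258.9,.146),("pin",319.9,266.4,.16),("washer",319.9,242,.118)]:
    r=wray(o,u,v)
    for zz in (z-.003,z,z+.003):
        p=plane(r,zz); print(nm,zz,p.round(4), "off axis tool xy",(R.T@(p-o["position"])).round(4))
rs=[("scene",396.3,261.5),("side",294.3,188.3)]
print(tri([ray(*q) for q in rs]+[wray(o,319.9,266.4)]))
rs=[("scene",395.5,266),("side",294.6,192.3)]
print(tri([ray(*q) for q in rs]+[wray(o,320,258.9)]))
# canister surroundings
for nm,u,v,z in [("salt",384,357,.09),("cup",341.5,251,.07)]: print(nm,plane(ray("scene",u,v),z))
E
```

```text
nuttop 0.143 [ 0.5039 -0.0717  0.143 ] off axis tool xy [-8.000e-04 -1.000e-04  2.491e-01]
nuttop 0.146 [ 0.505  -0.0718  0.146 ] off axis tool xy [ 3.000e-04 -1.000e-04  2.461e-01]
nuttop 0.149 [ 0.5061 -0.072   0.149 ] off axis tool xy [ 1.400e-03 -1.000e-04  2.431e-01]
pin 0.157 [ 0.5042 -0.0717  0.157 ] off axis tool xy [-6.000e-04 -2.000e-04  2.351e-01]
pin 0.16 [ 0.5053 -0.0718  0.16  ] off axis tool xy [ 5.000e-04 -2.000e-04  2.321e-01]
pin 0.163 [ 0.5065 -0.0719  0.163 ] off axis tool xy [ 1.700e-03 -2.000e-04  2.291e-01]
washer 0.11499999999999999 [ 0.5066 -0.072   0.115 ] off axis tool xy [ 1.900e-03 -1.000e-04  2.771e-01]
washer 0.118 [ 0.5076 -0.0721  0.118 ] off axis tool xy [ 2.800e-03 -1.000e-04  2.741e-01]
washer 0.121 [ 0.5085 -0.0722  0.121 ] off axis tool xy [ 3.800e-03 -1.000e-04  2.711e-01]
(array([ 0.50395221, -0.07157266,  0.15684949]), [np.float64(0.0013940382038249745), np.float64(0.0015041625729936637), np.float64(0.00016468911635127547)])
(array([ 0.50403045, -0.07187021,  0.14546197]), [np.float64(0.0009894037318199224), np.float64(0.0015900459273196638), np.float64(0.0007663681352039538)])
salt [ 0.40173078 -0.17528258  0.09      ]
cup [0.48934808 0.0651034  0.07      ]
```

The nut lies within about 1 mm of the tool axis, so I'll finish the pre-twist and descend to grasp height.

Emit:
drive_tool([
  [[0,0,0,0,0,-1],[0,0,0,0,0,-1],[0,0,0,0,0,-1],[0,0,-0.3,0,0,-1],[0,0,-0.4,0,0,-1],[0,0,-0.4,0,0,-1],[0,0,-0.4,0,0,-1],[0,0,-0.4,0,0,-1]],
])

```text
time: 3.25
position: [0.505, -0.072, 0.3443]
tool_rot: [0.891, -0.455, -0.0, 0.0]
ft_force: [0.3, -0.8, 0.2]
grip_width: 0.0608
```

Emit:
drive_tool([
  [[0,0,-0.4,0,0,-1],[0,0,-0.4,0,0,-1],[0,0,-0.4,0,0,-1],[0,0,-0.3,0,0,0],[0,0,0,0,0,0],[0,0,0,0,0,0]],
])

```text
time: 4.0
position: [0.5051, -0.072, 0.3074]
tool_rot: [0.809, -0.587, 0.0, -0.0]
ft_force: [0.5, -0.7, 0.6]
grip_width: 0.0612
```

```bash
python3 - <<'E'
from h import *
o=robot.get_obs();print(o)
cv2.imwrite("pics/w3.png",camera("wrist")[:,:,::-1])
E
```

```text
{'time': 4.0, 'q': array([-3.60913856e-01,  5.22548253e-01,  1.81057204e+00,  1.22143692e-05,
        8.08050219e-01,  2.46527557e+00]), 'joint_velocities': array([-0.00097662, -0.00645347, -0.00167838,  0.0007924 , -0.00108041,
        0.00588459]), 'joint_torque': array([-6.77806136e-03, -3.72820866e+01, -1.13419229e+01, -2.67537794e-02,
       -6.73486548e-02, -8.48957920e-03]), 'position': array([ 0.50512261, -0.07201194,  0.30743901]), 'tool_rot': array([ 8.09379934e-01, -5.87285347e-01,  2.02437308e-04, -5.99035814e-05]), 'ft_force': array([ 0.52437856, -0.65776808,  0.59826831]), 'moment': array([0.1527627 , 0.13842327, 0.02684479]), 'grip_width': 0.06119417611734991}
```

View pics/w3.png

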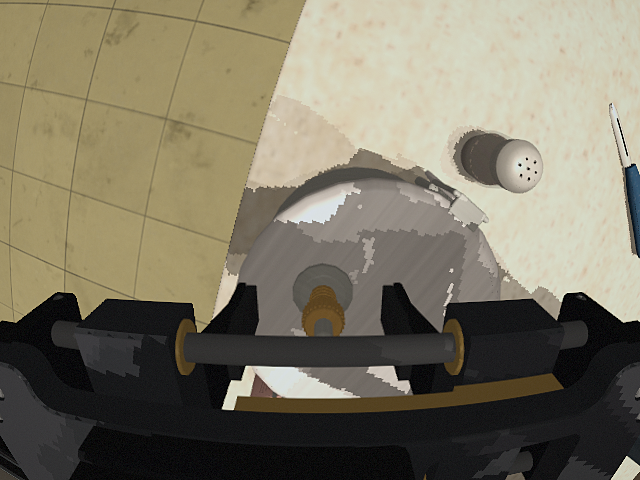

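The nut is between the pads at about (323,315), possibly slightly to the right. A zoom will check that.

```bash
python3 - <<'E'
from h import *
im=cv2.imread("pics/w3.png")
cv2.imwrite("pics/w3z.png",cv2.resize(im[255:345,280:370],None,fx=6,fy=6,interpolation=0))
E
```

```text
(no output)
```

View pics/w3z.png

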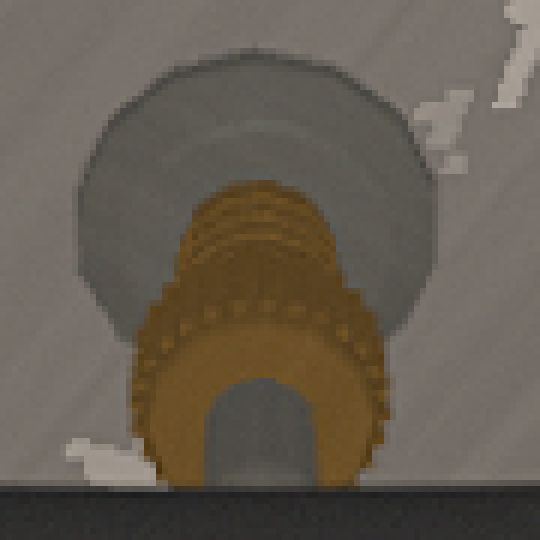

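```bash
python3 - <<'E'
from h import *
o=robot.get_obs();R=Ro.from_quat(o["tool_rot"]).as_matrix()
print(R.round(3))
for v in (322,324,326):
    p=plane(wray(o,323.0,v),.146); print(v,p.round(4),(R.T@(p-o["position"])).round(4))
E
```

```text
[[ 0.31  -0.951  0.001]
 [-0.951 -0.31  -0.   ]
 [ 0.    -0.001 -1.   ]]
322 [ 0.5046 -0.0738  0.146 ] [0.0015 0.0012 0.1616]
324 [ 0.5042 -0.0729  0.146 ] [0.0005 0.0012 0.1616]
326 [ 0.5039 -0.0719  0.146 ] [-0.0006  0.0012  0.1616]
```

Emit:
drive_tool([
  [[-0.02,-0.02,-0.06,0,0,0],[0,0,0,0,0,0],[0,0,0,0,0,0],[0,0,0,0,0,0],[0,0,0,0,0,0],[0,0,0,0,0,0],[0,0,0,0,0,0]],
], grip=1.0, force=10)

```text
time: 4.92
position: [0.504, -0.0726, 0.3057]
tool_rot: [0.809, -0.588, -0.001, 0.001]
ft_force: [-3.0, -1.8, 2.0]
grip_width: 0.0165
```

Emit:
drive_tool([
  [[-0.02,-0.01,0,0,0,0.3],[0,0,0.004,0,0,0.8],[0,0,0.005,0,0,1],[0,0,0.005,0,0,1],[0,0,0.005,0,0,1],[0,0,0.005,0,0,1],[0,0,0,0,0,0],[0,0,0,0,0,0]],
])

```text
time: 5.92
position: [0.504, -0.0726, 0.3063]
tool_rot: [0.935, -0.354, -0.0, -0.0]
ft_force: [-2.7, -0.1, 0.4]
grip_width: 0.0168
```

```bash
python3 - <<'E'
from h import *
o=robot.get_obs();print(o["q"][5],o["position"],o["ft_force"],o["moment"],o["grip_width"])
cv2.imwrite("pics/w4.png",cv2.resize(camera("wrist")[235:345,240:400,::-1],None,fx=5,fy=5,interpolation=0))
E
```

```text
1.931332412382907 [ 0.50396866 -0.07261316  0.3063089 ] [-2.73571978 -0.13446779  0.43977249] [0.01497071 0.41116384 0.0080988 ] 0.016775770109725925
```

View pics/w4.png

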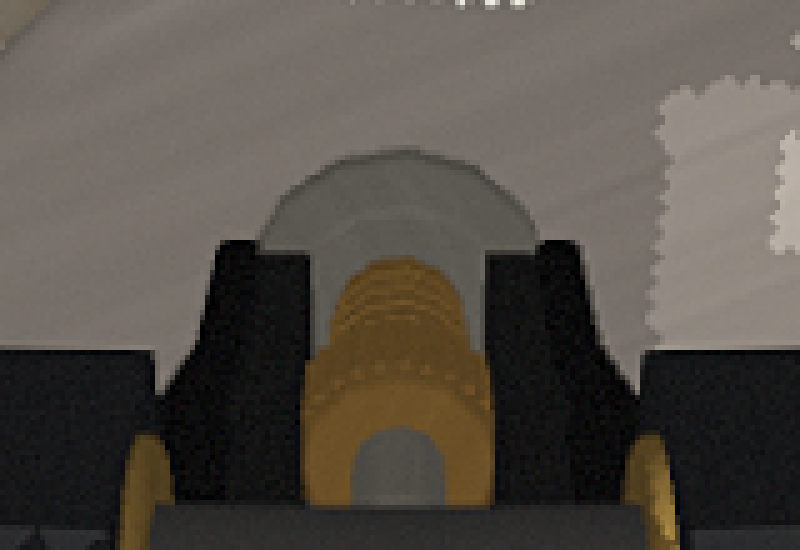

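The pads hold the nut squarely by its sides, so I'll keep unscrewing.

Emit:
drive_tool([
  [[-0.02,0,0.004,0,0,0.8],[0,0,0.005,0,0,1],[0,0,0.005,0,0,1],[0,0,0.005,0,0,1],[0,0,0.005,0,0,1],[0,0,0.005,0,0,1],[0,0,0.005,0,0,1],[0,0,0.005,0,0,1]],
])

```text
time: 6.98
position: [0.5038, -0.0724, 0.3073]
tool_rot: [0.999, 0.048, 0.001, -0.0]
ft_force: [-0.1, 0.2, 0.0]
grip_width: 0.0166
```

Emit:
drive_tool([
  [[0,0,0.005,0,0,1],[0,0,0.005,0,0,1],[0,0,0.005,0,0,1],[0,0,0.005,0,0,1],[0,0,0.005,0,0,1],[0,0,0.005,0,0,1],[0,0,0.005,0,0,1],[0,0,0,0,0,0]],
])

```text
time: 7.98
position: [0.5037, -0.0723, 0.3081]
tool_rot: [0.916, 0.401, 0.001, -0.0]
ft_force: [-0.1, 2.5, -1.2]
grip_width: 0.0163
```

```bash
python3 - <<'E'
from h import *
o=robot.get_obs();print(o["q"][5],o["position"],o["ft_force"],o["moment"],o["grip_width"])
cv2.imwrite("pics/w5.png",cv2.resize(camera("wrist")[235:345,240:400,::-1],None,fx=5,fy=5,interpolation=0))
E
```

```text
0.38179987695923234 [ 0.50370838 -0.07228413  0.30812115] [-0.14945734  2.52314013 -1.18250703] [ 0.46758655 -0.08724297 -0.00115623] 0.016301338462210126
```

View pics/w5.png

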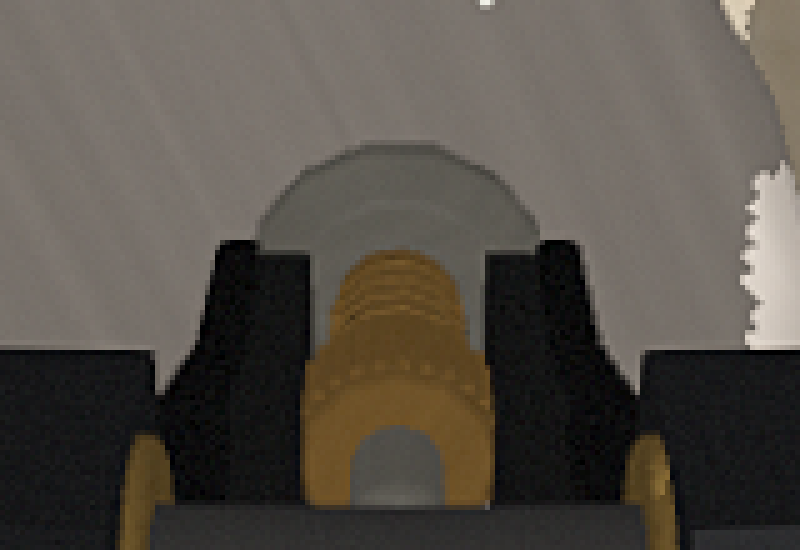

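Emit:
drive_tool([
  [[0,0.01,0.004,0,0,0.8],[0,0,0.005,0,0,1],[0,0,0.005,0,0,1],[0,0,0.005,0,0,1],[0,0,0.005,0,0,1],[0,0,0.005,0,0,1],[0,0,0.005,0,0,1],[0,0,0.005,0,0,1]],
])

```text
time: 9.02
position: [0.5035, -0.0722, 0.3091]
tool_rot: [0.68, 0.733, 0.0, -0.0]
ft_force: [0.4, 1.7, -0.5]
grip_width: 0.0166
```

Emit:
drive_tool([
  [[0,0,0.005,0,0,1],[0,0,0.005,0,0,1],[0,0,0.005,0,0,1],[0,0,0.005,0,0,1],[0,0,0.005,0,0,1],[0,0,0.005,0,0,1],[0,0,0.005,0,0,1],[0,0,0.005,0,0,1]],
])

```text
time: 10.02
position: [0.5034, -0.0722, 0.31]
tool_rot: [0.323, 0.946, 0.0, -0.0]
ft_force: [-0.3, 1.8, -0.3]
grip_width: 0.017
```

Emit:
drive_tool([
  [[0,0,0.005,0,0,1],[0,0,0.005,0,0,1],[0,0,0.005,0,0,1],[0,0,0.003,0,0,0.7]],
])

```text
time: 10.52
position: [0.5035, -0.0724, 0.3105]
tool_rot: [0.136, 0.991, 0.0, 0.0]
ft_force: [-0.7, 1.5, -1.4]
grip_width: 0.0163
```

```bash
python3 - <<'E'
from h import *
o=robot.get_obs();print(o["q"],o["position"],o["ft_force"],o["moment"],o["joint_torque"],o["grip_width"])
cv2.imwrite("pics/w6.png",cv2.resize(camera("wrist")[235:345,240:400,::-1],None,fx=5,fy=5,interpolation=0))
E
```

```text
[-3.62848961e-01  5.15888472e-01  1.81196329e+00  4.99823711e-04
  8.13631057e-01 -1.66184650e+00] [ 0.50351955 -0.07238719  0.31046438] [-0.66311201  1.51969371 -1.38492793] [ 0.31967573  0.05092583 -0.15783035] [-4.37314762e-01 -3.79569054e+01 -1.15825090e+01 -3.57432626e-01
  2.46991942e-03  2.55154241e-01] 0.016289760598110856
```

View pics/w6.png

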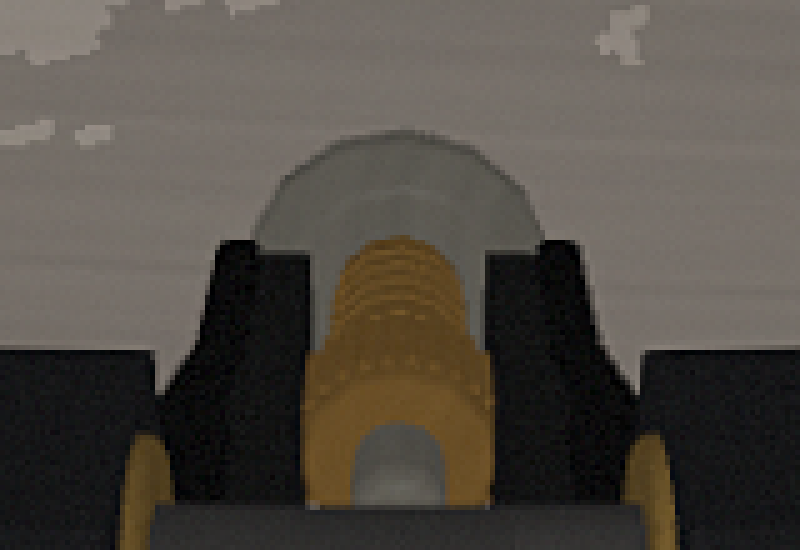

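The measured turn is 4.13 rad and the torque is rising. I'll turn a little further to feel for the end stop.

Emit:
drive_tool([
  [[0,0,0.002,0,0,0.5],[0,0,0,0,0,0.3],[0,0,0,0,0,0],[0,0,0,0,0,0]],
])

```text
time: 11.08
position: [0.5038, -0.0724, 0.3107]
tool_rot: [0.095, 0.996, 0.0, 0.001]
ft_force: [2.6, 2.4, -3.1]
grip_width: 0.0165
```

```bash
python3 - <<'E'
from h import *
o=robot.get_obs();print(o["q"],o["position"],o["ft_force"],o["moment"],o["joint_torque"],o["grip_width"])
E
```

```text
[-3.62708163e-01  5.15741846e-01  1.81132605e+00  4.87688806e-04
  8.13400099e-01 -1.74436506e+00] [ 0.50383405 -0.07243295  0.31066884] [ 2.57293188  2.35080464 -3.11524648] [ 0.40470407 -0.47327868  0.00825647] [-1.22866686e+00 -3.86796784e+01 -1.11351809e+01 -6.26154989e-01
  5.14012333e-01  7.33600929e-03] 0.01649436065321909
```

Emit:
drive_tool([
  [[0,0,0,0,0,0.6],[0,0,0,0,0,0.6],[0,0,0,0,0,0],[0,0,0,0,0,0]],
])

```text
time: 11.58
position: [0.5037, -0.0724, 0.3108]
tool_rot: [0.032, 0.999, 0.0, 0.0]
ft_force: [2.1, 3.0, -1.8]
grip_width: 0.0164
```

```bash
python3 - <<'E'
from h import *
o=robot.get_obs();print(o["q"],o["position"],o["ft_force"],o["moment"],o["joint_torque"],o["grip_width"])
cv2.imwrite("pics/w7.png",cv2.resize(camera("wrist")[235:345,240:400,::-1],None,fx=5,fy=5,interpolation=0))
for n in("scene","side"):cv2.imwrite(f"pics/{n}7.png",camera(n)[:,:,::-1])
im=[cv2.imread("pics/scene7.png")[240:290,370:420],cv2.imread("pics/side7.png")[170:220,270:320]]
cv2.imwrite("pics/both7.png",cv2.resize(np.hstack(im),None,fx=8,fy=8,interpolation=0))
E
```

```text
[-3.62780831e-01  5.15507046e-01  1.81148149e+00  5.67804134e-04
  8.13813551e-01 -1.86971163e+00] [ 0.50370665 -0.07241551  0.31075328] [ 2.14085786  2.96522759 -1.84629186] [ 0.61613456 -0.55113114 -0.0758758 ] [ -1.48663949 -38.33795428 -10.97159743  -0.82101993   0.52241016
  -0.05905837] 0.01641338362822524
```

View pics/both7.png

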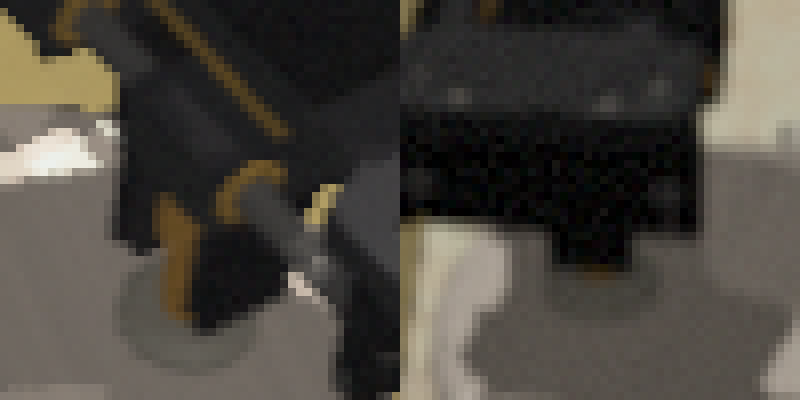

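View pics/w7.png

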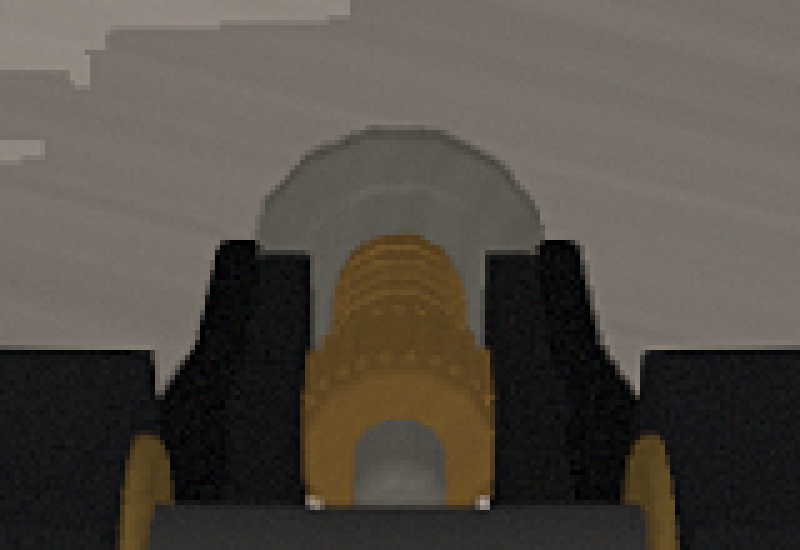

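Total tool turn is 4.33 rad, but some slip can't be ruled out. Margin remains on joint 6, so I'll turn about 36° more; at the stop the pads only slip.

Emit:
drive_tool([
  [[0,0,0,0,0,1],[0,0,0,0,0,1],[0,0,0,0,0,1]],
])

```text
time: 12.1
position: [0.5032, -0.0725, 0.3108]
tool_rot: [-0.127, 0.992, -0.0, -0.0]
ft_force: [1.3, 2.6, -0.2]
grip_width: 0.0165
```

```bash
python3 - <<'E'
from h import *
o=robot.get_obs();print(o["q"],o["position"],o["ft_force"],o["moment"],o["joint_torque"],o["grip_width"])
E
```

```text
[-3.63025963e-01  5.15182193e-01  1.81212130e+00 -6.15324644e-04
  8.15096025e-01 -2.18809207e+00] [ 0.50320819 -0.07246985  0.31078235] [ 1.30425413  2.64033993 -0.19030837] [ 0.4577403  -0.24483977 -0.11133091] [ -1.00479361 -37.50118375 -11.26096934  -0.62904641   0.22286672
   0.45459442] 0.016525853543645094
```

Emit:
drive_tool([
  [[0,0,0,0,0,1],[0,0,0,0,0,1],[0,0,0,0,0,1]],
])

```text
time: 12.48
position: [0.5029, -0.0728, 0.3108]
tool_rot: [-0.281, 0.96, -0.0, -0.001]
ft_force: [-0.3, -0.1, -0.2]
grip_width: 0.0167
```

```bash
python3 - <<'E'
from h import *
o=robot.get_obs();print(o["q"],o["position"],o["ft_force"],o["moment"],o["joint_torque"],o["grip_width"])
cv2.imwrite("pics/w8.png",cv2.resize(camera("wrist")[235:345,240:400,::-1],None,fx=5,fy=5,interpolation=0))
E
```

```text
[-3.63485535e-01  5.15013870e-01  1.81238429e+00 -2.04270744e-03
  8.15597863e-01 -2.50223720e+00] [ 0.50294902 -0.07275231  0.31081176] [-0.33177927 -0.10649498 -0.17986889] [0.11414584 0.08242008 0.02938909] [-5.20287047e-02 -3.74320722e+01 -1.14986980e+01 -1.79567747e-01
  3.08515015e-02  4.65249801e-01] 0.016746612528560884
```

View pics/w8.png

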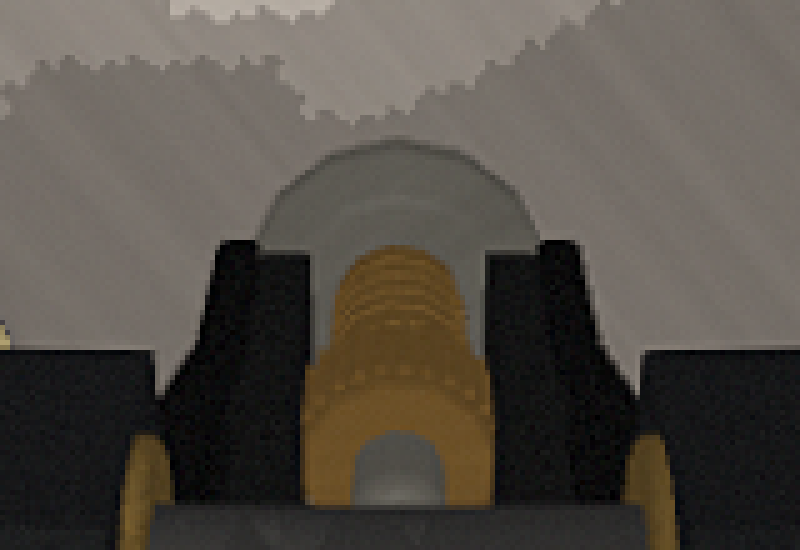

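Before relying on that I want certainty, so I'll release, rotate back, regrip slightly firmer and feel the stop.

Emit:
drive_tool([
  [[0,0,0,0,0,0],[0,0,0,0,0,0],[0,0,0,0,0,0],[0,0,0,0,0,0],[0.03,0.01,0,0,0,-1],[0,0,0,0,0,-1],[0,0,0,0,0,-1],[0,0,0,0,0,-1]],
], grip=0.55)

```text
time: 13.52
position: [0.5042, -0.0722, 0.3107]
tool_rot: [-0.071, 0.997, -0.0, -0.0]
ft_force: [0.3, -0.3, 0.1]
grip_width: 0.0392
```

Emit:
drive_tool([
  [[0,0,0,0,0,-1],[0,0,0,0,0,-1],[0,0,0,0,0,-1],[0,0,0,0,0,-1],[0,0,0,0,0,-1],[0,0,0,0,0,-1],[0,0,0,0,0,0],[0,0,0,0,0,0]],
])

```text
time: 14.52
position: [0.5042, -0.0722, 0.3106]
tool_rot: [0.238, 0.971, -0.0, -0.0]
ft_force: [0.2, -0.4, -0.3]
grip_width: 0.0386
```

```bash
python3 - <<'E'
from h import *
o=robot.get_obs();print(o["q"],o["position"],o["ft_force"],o["moment"],o["grip_width"])
R=Ro.from_quat(o["tool_rot"]).as_matrix();print(R.round(3))
cv2.imwrite("pics/w9.png",cv2.resize(camera("wrist")[235:345,240:400,::-1],None,fx=5,fy=5,interpolation=0))
E
```

```text
[-3.61902225e-01  5.16332517e-01  1.81006594e+00 -8.10264059e-05
  8.15280699e-01 -1.45237848e+00] [ 0.50423732 -0.07221198  0.31063578] [ 0.16246115 -0.42960634 -0.30279103] [0.0695112  0.00589077 0.05170527] 0.03858376090635366
[[-0.887  0.462 -0.   ]
 [ 0.462  0.887 -0.   ]
 [ 0.    -0.    -1.   ]]
```

View pics/w9.png

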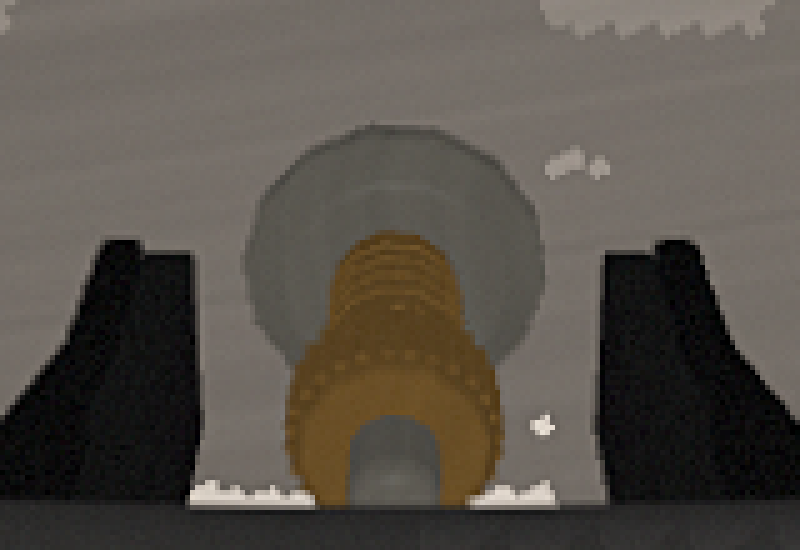

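Emit:
drive_tool([
  [[0,0,0,0,0,0],[0,0,0,0,0,0],[0,0,0,0,0,0],[0,0,0,0,0,0],[0,0,0,0,0,0],[0,0,0,0,0,0.5],[0,0,0,0,0,0.5],[0,0,0,0,0,0.5]],
], grip=1.0, force=16)

```text
time: 15.58
position: [0.5037, -0.0722, 0.3106]
tool_rot: [0.161, 0.987, 0.0, -0.001]
ft_force: [-1.1, -1.0, 0.2]
grip_width: 0.016
```

```bash
python3 - <<'E'
from h import *
import time
for i in range(3):
    o=robot.get_obs();print(o["q"][5],o["position"],o["ft_force"],o["moment"],o["joint_torque"][5],o["grip_width"])
    camera("wrist")
E
```

```text
-1.6095859033441386 [ 0.50374313 -0.07222779  0.31058096] [-1.14998304 -1.02780147  0.19797926] [-0.16054294  0.20503632  0.10773375] 0.3501887619495392 0.015990649285194145
-1.6110009550742976 [ 0.50373972 -0.07222341  0.31054536] [-2.02165633 -0.94312286  0.62422899] [-0.15097233  0.25482048  0.06206051] -0.008815621258690953 0.01670608011432297
-1.6081888720114839 [ 0.50375349 -0.07217837  0.31055348] [-1.82253063 -1.93381057  0.00863807] [-0.13984198  0.28673644  0.0464904 ] -0.10071675991639495 0.016349861355749486
```

Emit:
drive_tool([
  [[0,0,0,0,0,0.5],[0,0,0,0,0,0.5],[0,0,0,0,0,0.5]],
])

```text
time: 16.1
position: [0.5038, -0.0722, 0.3105]
tool_rot: [0.083, 0.997, 0.0, -0.001]
ft_force: [-2.6, -2.0, 1.0]
grip_width: 0.0163
```

```bash
python3 - <<'E'
from h import *
import time
for i in range(6):
    o=robot.get_obs();print(o["q"][5],o["position"],o["ft_force"],o["moment"],o["joint_torque"][5],o["grip_width"])
    camera("wrist")
E
```

```text
-1.7657272894346063 [ 0.50379394 -0.07223848  0.31049376] [-2.62587675 -1.9813182   1.01915553] [-0.24659425  0.37626798 -0.07769888] 0.20687109790742397 0.01625282010529395
-1.7669245990574332 [ 0.50377417 -0.07223637  0.31051844] [-2.50122877 -2.22606156  0.66160155] [-0.23844051  0.42358198 -0.01806959] -0.12027596589177847 0.01616500543652119
-1.7642628748735092 [ 0.50379464 -0.07221299  0.31050373] [-2.82529136 -1.29862124 -0.57112081] [-0.21530484  0.43299793 -0.03281943] -0.17359559889882803 0.01601756540220551
-1.763733648260355 [ 0.50380176 -0.07222191  0.31051212] [-2.46585694 -1.73053405  0.58882925] [-0.17476376  0.43020407 -0.02291888] -0.06069722352549434 0.016457084900280586
-1.763815417055491 [ 0.50379324 -0.07222193  0.31050163] [-3.24162364 -2.58814341  0.25828951] [-0.29628456  0.47349087  0.00374473] -0.026767929084599018 0.016348236286361405
-1.7640490127513846 [ 0.50380668 -0.07219326  0.31052509] [-3.12963125 -2.94600315  0.4608944 ] [-0.2650314   0.4927073  -0.02190191] -0.022861817269586027 0.016029467538563186
```

Emit:
drive_tool([
  [[0,0,0,0,0,0.5],[0,0,0,0,0,0.5],[0,0,0,0,0,0.5],[0,0,0,0,0,0.5],[0,0,0,0,0,0.5],[0,0,0,0,0,0.5],[0,0,0,0,0,0.5],[0,0,0,0,0,0.5]],
])

```text
time: 17.4
position: [0.5047, -0.072, 0.3106]
tool_rot: [-0.125, 0.992, 0.0, 0.001]
ft_force: [0.2, 0.2, -1.3]
grip_width: 0.0165
```

```bash
python3 - <<'E'
from h import *
for i in range(3):
    o=robot.get_obs();print(o["q"][5],o["position"],o["ft_force"],o["moment"],o["joint_torque"][5],o["grip_width"])
    im=camera("wrist")
cv2.imwrite("pics/w10.png",cv2.resize(im[235:345,240:400,::-1],None,fx=5,fy=5,interpolation=0))
E
```

```text
-2.185013593455663 [ 0.50471612 -0.07200869  0.31062696] [ 0.16218294  0.19592386 -1.34052386] [ 0.10933556  0.07558751 -0.05430994] 0.20794174633920193 0.01650976181496271
-2.1861494118280964 [ 0.50470608 -0.0720202   0.31063981] [ 0.53601884 -0.27687257 -0.89579235] [ 0.09126045  0.064983   -0.06299597] -0.1180524006485939 0.01640275991994144
-2.183418687819588 [ 0.5047146  -0.07202533  0.3106653 ] [-0.21013282  0.09578484 -1.32208327] [ 0.1785216  -0.03072852 -0.02004493] -0.17235708888620138 0.016631185088009415
```

View pics/w10.png

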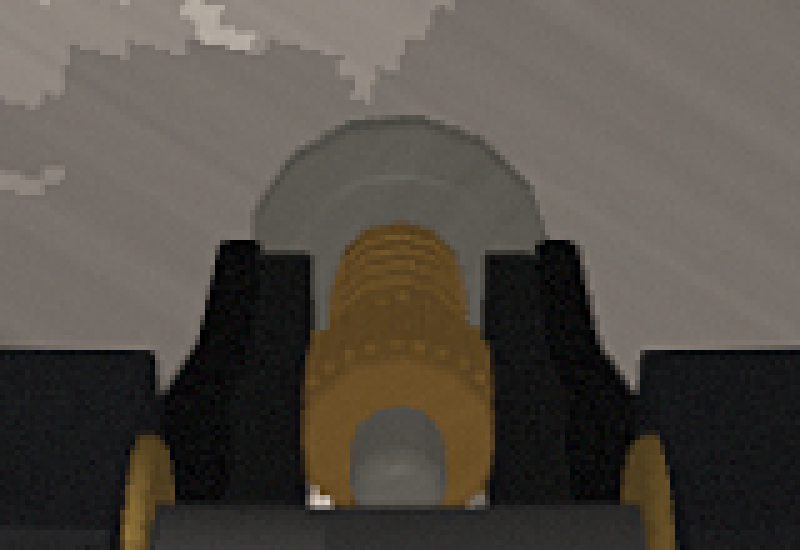

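The late lateral slip suggests the pads were sliding at the stop. I'll check nut height geometrically by comparing the washer-edge and nut-edge pixels with the screwed-down picture w3.

```bash
cat > hh.py <<'E'
from h import *
def wproj(pos,quat,p):
    m=camera_model("wrist");K=m["K"];T=m["tool_from_camera"]
    R=Ro.from_quat(quat).as_matrix();t=R.T@(p-pos);c=T[:3,:3].T@(t-T[:3,3])
    rho=np.hypot(c[0],c[1]);th=np.arctan2(rho,-c[2])
    return K[0,2]+K[0,0]*th*c[0]/rho,K[1,2]-K[0,0]*th*c[1]/rho
E
python3 - <<'E'
from hh import *
ax=np.array([.5037,-.0724])
S={"w3":((.50512261,-.07201194,.30743901),(.80938,-.587285,.0002,-.00006)),
"w4":((.503969,-.072613,.306309),(.935,-.354,0,0)),
"w9":((.50423732,-.07221198,.31063578),(.238,.971,0,0)),
"w10":((.50471,-.07202,.31065),(-.125,.992,0,0))}
for k,(p,q) in S.items():
    p=np.array(p);xt=Ro.from_quat(q).as_matrix()[:2,0]
    def pt(r,z):return wproj(p,q,np.r_[ax+xt*r,z])
    print(k,"washer",[round(pt(.021,z)[1],1) for z in(.111,.115,.119)],"nuttop edge, pinbase, ctr u",[(h,round(pt(.0083,.146+h)[1],1),round(pt(.004,.146+h)[1],1),round(pt(0,.146+h)[0],1)) for h in (0,.002,.003,.004,.0047)])
E
```

```text
w3 washer [np.float64(253.4), np.float64(256.1), np.float64(258.9)] nuttop edge, pinbase, ctr u [(0, np.float64(308.7), np.float64(317.5), np.float64(321.5)), (0.002, np.float64(310.9), np.float64(319.8), np.float64(321.5)), (0.003, np.float64(312.0), np.float64(320.9), np.float64(321.5)), (0.004, np.float64(313.2), np.float64(322.1), np.float64(321.5)), (0.0047, np.float64(314.0), np.float64(322.9), np.float64(321.5))]
w4 washer [np.float64(254.5), np.float64(257.3), np.float64(260.1)] nuttop edge, pinbase, ctr u [(0, np.float64(310.4), np.float64(319.2), np.float64(318.0)), (0.002, np.float64(312.7), np.float64(321.6), np.float64(318.0)), (0.003, np.float64(313.8), np.float64(322.7), np.float64(318.0)), (0.004, np.float64(315.0), np.float64(323.9), np.float64(318.0)), (0.0047, np.float64(315.8), np.float64(324.8), np.float64(318.0))]
w9 washer [np.float64(250.3), np.float64(252.9), np.float64(255.6)] nuttop edge, pinbase, ctr u [(0, np.float64(304.2), np.float64(312.9), np.float64(317.1)), (0.002, np.float64(306.4), np.float64(315.1), np.float64(317.0)), (0.003, np.float64(307.5), np.float64(316.3), np.float64(317.0)), (0.004, np.float64(308.6), np.float64(317.4), np.float64(317.0)), (0.0047, np.float64(309.3), np.float64(318.2), np.float64(317.0))]
w10 washer [np.float64(249.0), np.float64(251.6), np.float64(254.3)] nuttop edge, pinbase, ctr u [(0, np.float64(302.8), np.float64(311.6), np.float64(317.7)), (0.002, np.float64(304.9), np.float64(313.7), np.float64(317.7)), (0.003, np.float64(306.0), np.float64(314.9), np.float64(317.7)), (0.004, np.float64(307.1), np.float64(316.0), np.float64(317.7)), (0.0047, np.float64(307.9), np.float64(316.8), np.float64(317.7))]
```

Pixel heights give about 3.6±0.6 mm of rise, which isn't decisive. A better test is to turn a few degrees and see whether the knurl dots stay fixed in the tool camera (nut turning) or shift (slipping at the stop).

```bash
python3 - <<'E'
from h import *
cv2.imwrite("pics/k0.png",camera("wrist")[:,:,::-1])
E
```

Emit:
drive_tool([
  [[0,0,0,0,0,0.4],[0,0,0,0,0,0.4],[0,0,0,0,0,0]],
])

```text
time: 17.98
position: [0.5046, -0.072, 0.3107]
tool_rot: [-0.166, 0.986, 0.0, 0.001]
ft_force: [0.4, 1.9, -0.6]
grip_width: 0.0168
```

```bash
python3 - <<'E'
from h import *
o=robot.get_obs();print(o["q"][5],o["position"],o["ft_force"],o["moment"])
cv2.imwrite("pics/k1.png",camera("wrist")[:,:,::-1])
a=[cv2.resize(cv2.convertScaleAbs(cv2.imread(f"pics/k{i}.png")[295:335,295:345],alpha=1.6),None,fx=8,fy=8,interpolation=2) for i in(0,1)]
cv2.imwrite("pics/k01.png",np.hstack(a))
E
```

```text
-2.266641074913936 [ 0.5045809  -0.07199068  0.31068379] [ 0.42116956  1.85501209 -0.63883542] [ 0.41198762 -0.14554499  0.0090679 ]
```

View pics/k01.png

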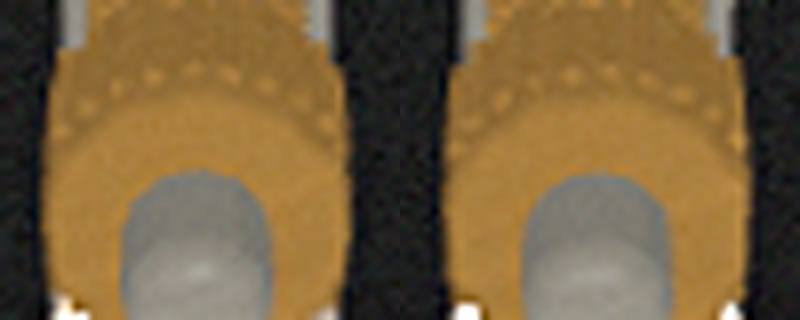

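The dots shifted about 0.1 rad against the tool for a 0.08 rad turn, so the nut stands still and the pads slip: it is at its end stop. Now I'll release, rise and shut the fingers.

Emit:
drive_tool([
  [[0,0,0,0,0,0],[0,0,0,0,0,0],[0,0,0,0,0,0],[0,0,0,0,0,0],[-0.02,-0.01,0.3,0,0,0],[0,0,0.5,0,0,0],[0,0,0.5,0,0,0],[0,0,0.5,0,0,0]],
], grip=0.55)

```text
time: 19.02
position: [0.5038, -0.0725, 0.357]
tool_rot: [-0.167, 0.986, -0.0, 0.0]
ft_force: [0.4, -0.4, -0.8]
grip_width: 0.0392
```

Emit:
drive_tool([
  [[0,0,0,0,0,0],[0,0,0,0,0,0]],
])

```text
time: 19.27
position: [0.5036, -0.0724, 0.3557]
tool_rot: [-0.167, 0.986, 0.0, -0.0]
ft_force: [-0.4, 0.9, -1.3]
grip_width: 0.0391
```

```bash
python3 - <<'E'
from hh import *
o=robot.get_obs();print(o["position"],o["tool_rot"],o["ft_force"],o["grip_width"])
im=camera("wrist");cv2.imwrite("pics/w11.png",im[:,:,::-1])
cv2.imwrite("pics/w11z.png",cv2.resize(im[235:345,260:380,::-1],None,fx=5,fy=5,interpolation=0))
E
```

```text
[ 0.5035761  -0.07242003  0.35570943] [-1.66760520e-01  9.85997427e-01  2.76357246e-05 -5.07235185e-05] [-0.35599891  0.87639275 -1.34914656] 0.03907370480188736
```

View pics/w11z.png

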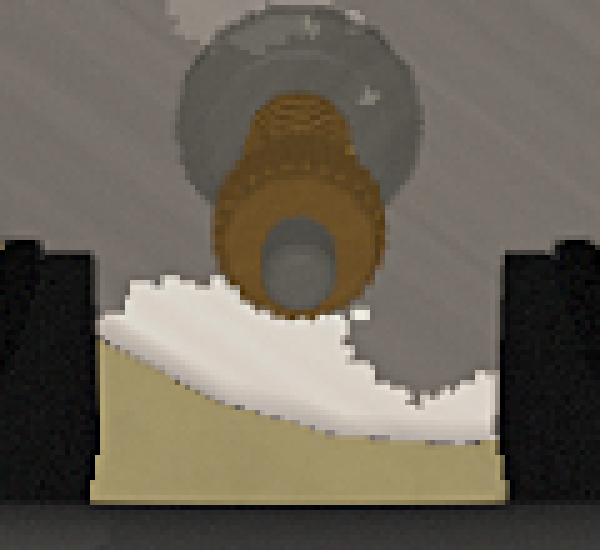

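The pin is centred between the fingers (u≈319.6). I'll shut the fingers above it and approach.

Emit:
drive_tool([
  [[0,0,0,0,0,0],[0,0,0,0,0,0],[0,0,0,0,0,0],[0,0,0,0,0,0],[0,0,0,0,0,0],[0,0,-0.1,0,0,0],[0,0,-0.1,0,0,0],[0,0,0,0,0,0]],
], grip=1.0, force=20)

```text
time: 20.32
position: [0.5036, -0.0724, 0.3504]
tool_rot: [-0.167, 0.986, 0.0, -0.0]
ft_force: [0.9, -0.3, -0.2]
grip_width: 0.0004
```

```bash
python3 - <<'E'
from hh import *
for i in range(4):
    o=robot.get_obs();print(o["position"],o["ft_force"],o["grip_width"]);im=camera("wrist")
cv2.imwrite("pics/w12z.png",cv2.resize(im[225:345,240:400,::-1],None,fx=5,fy=5,interpolation=0))
E
```

```text
[ 0.50362552 -0.07242547  0.35036502] [ 0.92828046 -0.31435101 -0.20768367] 0.00043455068134720936
[ 0.50367493 -0.07244736  0.35048111] [-0.14401348 -0.40855308  0.53381172] 0.000530880779139913
[ 0.50373671 -0.07247008  0.35057303] [ 0.74244804 -0.96591353  0.00411131] 0.0004351676573423492
[ 0.50375035 -0.07246162  0.3506406 ] [ 0.53647318 -0.24049467  0.20566597] 0.00015081364820914296
```

View pics/w12z.png

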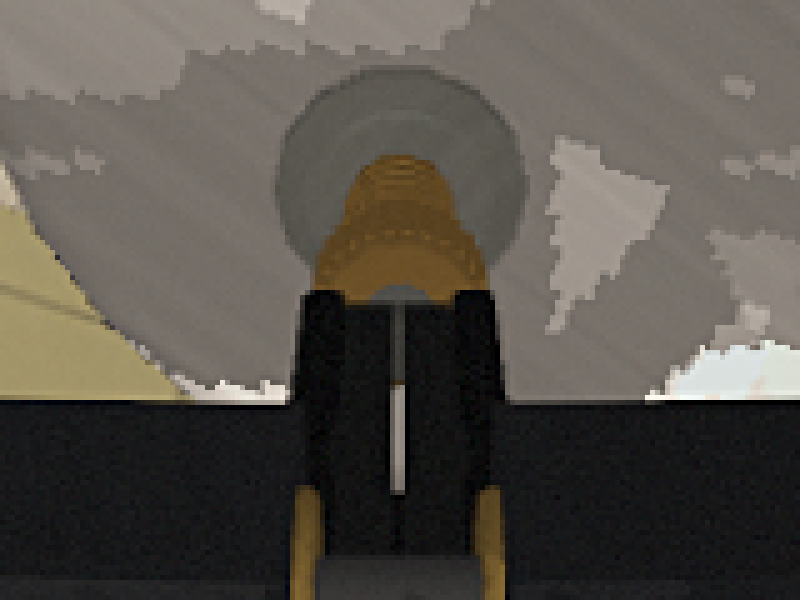

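Emit:
drive_tool([
  [[0,0,-0.1,0,0,0],[0,0,-0.08,0,0,0],[0,0,0,0,0,0],[0,0,-0.02,0,0,0],[0,0,0,0,0,0]],
])

```text
time: 21.15
position: [0.5037, -0.0725, 0.3457]
tool_rot: [-0.167, 0.986, -0.0, -0.0]
ft_force: [0.3, -0.7, -0.1]
grip_width: 0.0008
```

Emit:
drive_tool([
  [[0,0,-0.02,0,0,0],[0,0,-0.02,0,0,0],[0,0,0,0,0,0]],
])

```text
time: 21.52
position: [0.5037, -0.0725, 0.3446]
tool_rot: [-0.167, 0.986, 0.0, -0.0]
ft_force: [0.8, -0.3, 0.4]
grip_width: 0.0005
```

Emit:
drive_tool([
  [[0,0,-0.02,0,0,0],[0,0,-0.02,0,0,0],[0,0,0,0,0,0]],
])

```text
time: 21.9
position: [0.5037, -0.0724, 0.3436]
tool_rot: [-0.167, 0.986, 0.0, -0.0]
ft_force: [-0.5, -0.1, -0.2]
grip_width: 0.0008
```

Emit:
drive_tool([
  [[0,0,-0.02,0,0,0],[0,0,-0.02,0,0,0],[0,0,0,0,0,0]],
])

```text
time: 22.28
position: [0.5037, -0.0725, 0.3426]
tool_rot: [-0.167, 0.986, 0.0, -0.0]
ft_force: [-0.4, -0.9, -0.3]
grip_width: 0.0003
```

Emit:
drive_tool([
  [[0,0,-0.02,0,0,0],[0,0,0,0,0,0]],
])

```text
time: 22.52
position: [0.5038, -0.0725, 0.3422]
tool_rot: [-0.167, 0.986, -0.0, 0.0]
ft_force: [-0.8, 1.0, 0.8]
grip_width: 0.0003
```

Emit:
drive_tool([
  [[0,0,-0.02,0,0,0],[0,0,0,0,0,0]],
])

```text
time: 22.78
position: [0.5038, -0.0725, 0.3419]
tool_rot: [-0.167, 0.986, -0.0, 0.0]
ft_force: [-0.4, 0.7, 3.1]
grip_width: 0.0005
```

Emit:
drive_tool([
  [[0,0,-0.02,0,0,0],[0,0,0,0,0,0]],
])

```text
time: 23.02
position: [0.5038, -0.0725, 0.3413]
tool_rot: [-0.167, 0.986, -0.0, 0.0]
ft_force: [0.0, -0.1, 3.4]
grip_width: 0.0002
```

Emit:
drive_tool([
  [[0,0,-0.02,0,0,0],[0,0,0,0,0,0]],
])

```text
time: 23.28
position: [0.5038, -0.0725, 0.3408]
tool_rot: [-0.167, 0.986, -0.0, 0.0]
ft_force: [-0.8, 0.7, 4.2]
grip_width: 0.0007
```

Contact at z≈0.342 with 3.1 N, so the end of travel should be near 0.3378.

Emit:
drive_tool([
  [[0,0,-0.02,0,0,0],[0,0,-0.02,0,0,0],[0,0,0,0,0,0]],
])

```text
time: 23.65
position: [0.5038, -0.0725, 0.3398]
tool_rot: [-0.167, 0.986, -0.0, 0.0]
ft_force: [-0.2, 0.2, 5.0]
grip_width: 0.0005
```

Emit:
drive_tool([
  [[0,0,-0.02,0,0,0],[0,0,-0.02,0,0,0],[0,0,0,0,0,0]],
])

```text
time: 24.02
position: [0.5038, -0.0725, 0.339]
tool_rot: [-0.167, 0.986, -0.0, 0.0]
ft_force: [-1.1, 0.4, 6.2]
grip_width: 0.0005
```

Emit:
drive_tool([
  [[0,0,-0.02,0,0,0],[0,0,0,0,0,0]],
])

```text
time: 24.28
position: [0.5038, -0.0725, 0.3386]
tool_rot: [-0.167, 0.986, -0.0, 0.0]
ft_force: [-0.9, 0.8, 7.6]
grip_width: 0.0005
```

```bash
python3 - <<'E'
from hh import *
for i in range(3):
    o=robot.get_obs();print(o["time"],o["position"],o["ft_force"]);im=camera("wrist")
E
```

```text
24.275 [ 0.50381724 -0.07249445  0.33855142] [-0.9429844   0.80902961  7.63359343]
24.325 [ 0.50379836 -0.07250179  0.33856738] [-1.04849816  0.72440405  6.23061024]
24.375 [ 0.5037943  -0.07250115  0.33857309] [-1.00557489  0.5238517   6.74357434]
```

Emit:
drive_tool([
  [[0,0,-0.02,0,0,0],[0,0,0,0,0,0],[0,0,0,0,0,0]],
])

```text
time: 24.8
position: [0.5038, -0.0725, 0.3382]
tool_rot: [-0.167, 0.986, -0.0, 0.0]
ft_force: [-1.9, 1.0, 6.9]
grip_width: 0.0003
```

Emit:
drive_tool([
  [[0,0,-0.02,0,0,0],[0,0,0,0,0,0],[0,0,0,0,0,0]],
])

```text
time: 25.18
position: [0.5038, -0.0725, 0.3378]
tool_rot: [-0.167, 0.986, -0.0, 0.0]
ft_force: [-1.5, 0.7, 7.8]
grip_width: 0.0003
```

```bash
python3 - <<'E'
from hh import *
for i in range(3):
    o=robot.get_obs();print(o["time"],o["position"],o["ft_force"]);im=camera("wrist")
E
```

```text
25.175 [ 0.50380306 -0.07248786  0.33776395] [-1.49831543  0.65809159  7.79676074]
25.225 [ 0.50379873 -0.07247783  0.33773463] [-1.35701684  0.7679022   8.67458251]
25.275 [ 0.50380823 -0.07249219  0.33776493] [-1.13760386  1.1688509   8.70514216]
```

Emit:
drive_tool([
  [[0,0,-0.015,0,0,0],[0,0,0,0,0,0],[0,0,0,0,0,0]],
])

```text
time: 25.7
position: [0.5038, -0.0725, 0.3374]
tool_rot: [-0.167, 0.986, -0.0, 0.0]
ft_force: [-2.0, 1.0, 9.2]
grip_width: 0.0005
```

```bash
python3 - <<'E'
from hh import *
for i in range(3):
    o=robot.get_obs();print(o["time"],o["position"],o["ft_force"]);im=camera("wrist")
E
```

```text
25.7 [ 0.50380212 -0.0724787   0.33742768] [-1.95651001  1.02652359  9.23098126]
25.75 [ 0.50381893 -0.07249242  0.33742896] [-0.75858125  0.99588046  8.62296525]
25.8 [ 0.5038029  -0.07246773  0.33745048] [-2.11975573 -0.32916901  8.76691874]
```

Emit:
drive_tool([
  [[0,0,-0.015,0,0,0],[0,0,0,0,0,0],[0,0,0,0,0,0]],
])

```text
time: 26.22
position: [0.5038, -0.0725, 0.3373]
tool_rot: [-0.167, 0.986, -0.0, 0.0]
ft_force: [-2.3, 0.6, 10.2]
grip_width: 0.0003
```

```bash
python3 - <<'E'
from hh import *
for i in range(4):
    o=robot.get_obs();print(o["time"],o["position"],o["ft_force"]);im=camera("wrist")
E
```

```text
26.225 [ 0.50381193 -0.07246397  0.33731043] [-2.30972465  0.55400288 10.18250122]
26.275 [ 0.50380256 -0.07247743  0.33733382] [-2.01016756  0.72334807 10.2788952 ]
26.325 [ 0.50380282 -0.07248405  0.33731554] [-1.86153188  0.15292955  9.67063194]
26.375 [ 0.50380521 -0.07248097  0.33731019] [-1.55418741  0.33168289  9.84274883]
```

For 0.37 mm commanded the tool moved only 0.12 mm and the force rose to about 10 N, so this is the hard end. A touch more, then hold.

Emit:
drive_tool([
  [[0,0,-0.008,0,0,0],[0,0,0,0,0,0],[0,0,0,0,0,0],[0,0,0,0,0,0],[0,0,0,0,0,0],[0,0,0,0,0,0],[0,0,0,0,0,0],[0,0,0,0,0,0]],
])

```text
time: 27.42
position: [0.5038, -0.0725, 0.3372]
tool_rot: [-0.167, 0.986, -0.0, 0.0]
ft_force: [-2.7, 1.0, 12.1]
grip_width: 0.0006
```

Emit:
drive_tool([
  [[0,0,0,0,0,0],[0,0,0,0,0,0],[0,0,0,0,0,0],[0,0,0,0,0,0],[0,0,0,0,0,0],[0,0,0,0,0,0],[0,0,0,0,0,0],[0,0,0,0,0,0]],
])

```text
time: 28.42
position: [0.5038, -0.0725, 0.3372]
tool_rot: [-0.167, 0.986, -0.0, 0.0]
ft_force: [-2.9, 0.7, 11.2]
grip_width: 0.0005
```

Emit:
drive_tool([
  [[0,0,0,0,0,0],[0,0,0,0,0,0],[0,0,0,0,0,0],[0,0,0,0,0,0]],
])

```text
time: 28.92
position: [0.5038, -0.0725, 0.3373]
tool_rot: [-0.167, 0.986, -0.0, 0.0]
ft_force: [-1.5, -0.0, 10.0]
grip_width: 0.0002
```

```bash
python3 - <<'E'
from hh import *
for i in range(2):
    o=robot.get_obs();print(o["time"],o["position"],o["ft_force"]);im=camera("wrist")
cv2.imwrite("pics/w13z.png",cv2.resize(im[225:345,240:400,::-1],None,fx=5,fy=5,interpolation=0))
E
```

```text
28.925 [ 0.50381081 -0.07246149  0.3372594 ] [-1.4580805  -0.01330014 10.03915619]
28.975 [ 0.50381689 -0.07248322  0.33724603] [-2.80746837  1.18860814 11.15546666]
```

View pics/w13z.png

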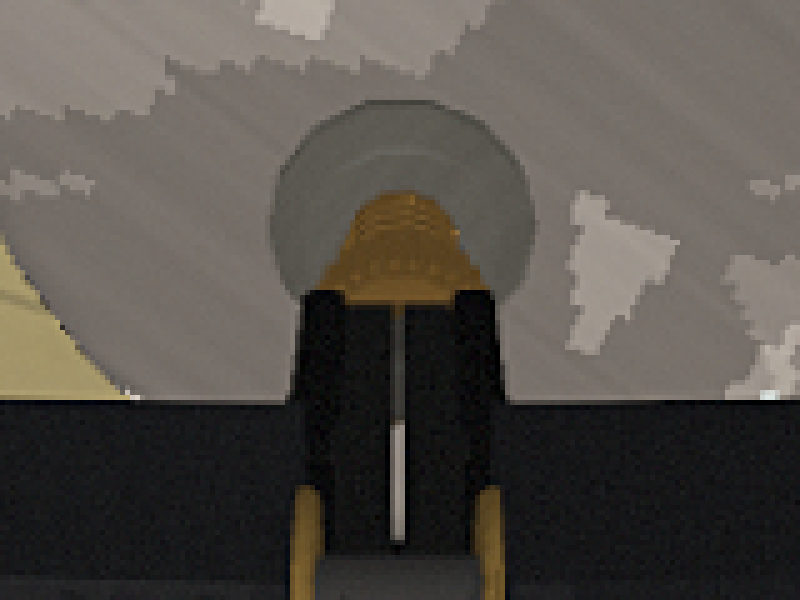

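The pin was held at its end for over 2 s at about 11 N. The total travel was ≈4.3 mm, which also confirms the nut is fully unscrewed. Now I'll let it rise and retreat.

Emit:
drive_tool([
  [[0,0,0.08,0,0,0],[0,0,0.08,0,0,0],[0,0,0.1,0,0,0],[0,0,0.3,0,0,0],[0,0,0.6,0,0,0],[0,0,0.8,0,0,0],[0,0,0.8,0,0,0],[0,0,0,0,0,0]],
])

```text
time: 30.02
position: [0.5041, -0.0725, 0.4064]
tool_rot: [-0.167, 0.986, -0.001, 0.001]
ft_force: [-0.5, -0.2, -0.0]
grip_width: 0.0006
```

Emit:
drive_tool([
  [[0,0,0,0,0,0],[0,0,0,0,0,0],[0,0,0,0,0,0],[0,0,0,0,0,0]],
])

```text
time: 30.52
position: [0.5037, -0.0725, 0.4048]
tool_rot: [-0.167, 0.986, 0.0, -0.0]
ft_force: [0.8, -0.0, 0.2]
grip_width: 0.0008
```

```bash
python3 - <<'E'
from hh import *
o=robot.get_obs();print(o["time"],o["position"],o["ft_force"])
a=camera("scene")[220:400,310:450,::-1];b=camera("side")[160:310,250:370,::-1];w=camera("wrist")[:,:,::-1]
cv2.imwrite("pics/end.png",np.hstack([cv2.resize(a,(380,488)),cv2.resize(b,(390,488))]));cv2.imwrite("pics/endw.png",w)
E
```

```text
30.525 [ 0.50370157 -0.07245868  0.40484375] [ 0.75008009 -0.01730941  0.16655561]
```

View pics/end.png

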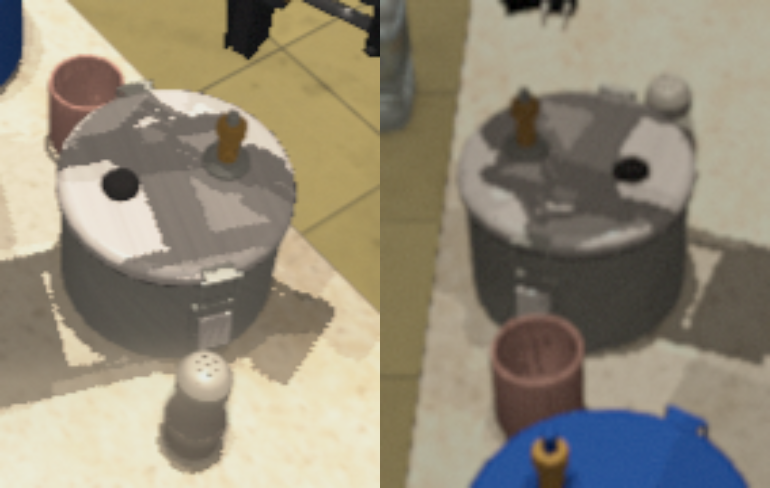

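View pics/endw.png

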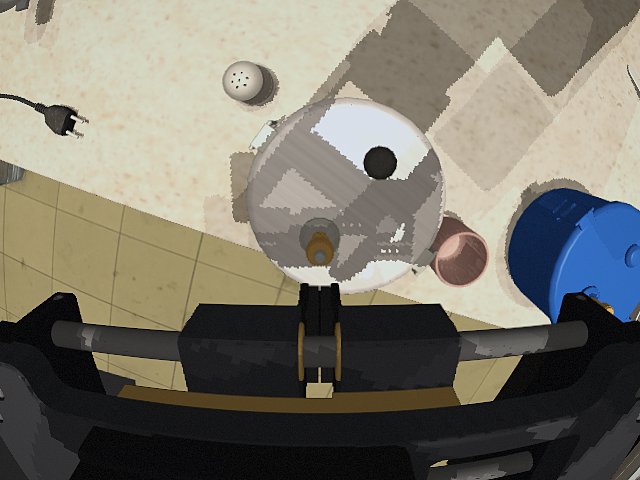

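The pictures show the nut high with the pin up, the salt shaker and cup where they stood, and the robot clear. I'm handing in.

```bash
python3 - <<'E'
from rig import robot
print(robot.hand_in())
E
```

```text
the job is handed in; nothing more can be done
None
```

I unscrewed the lock nut to its end stop, pressed the valve pin to the end of its travel, held it there for over 2 s and let it spring back. I handed in at about 31 s; no verdict was reported, so this rests on my own checks.

- **Nut:** I turned it counter-clockwise at 10 N. I then regripped once at 16 N to feel for the stop. The tool turned 4.97 rad in all, of which the nut can take only 4.2. Near the end, turning the tool made the pads slip round a nut that stood still, so it was at the stop.
- **Pin:** First contact was at tool height z≈0.342 and the hard end at about 0.3373, roughly 4.3–4.6 mm of travel. The force read 10–12 N while held, below the 20 N limit.
- **Last check:** After retreating, the wrist force was about zero and the arm was well clear. The nut stood high with the pin up, and the salt shaker and cup looked unmoved (judged by eye, not measured).
- **Checks that disagreed:**
  - My camera estimate of the nut's rise was 3.6 ± 0.6 mm, below the 4.66 mm expected. The slip test and the full pin travel outweighed it.
  - The wrist moment was too noisy to show the stop clearly.

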